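# Eject a casting and pack it in the tote

### The arm

A 6-joint arm with a two-finger parallel gripper is mounted at the origin on the work surface. World frame = base frame: x ahead of the robot, y to its left, z up, the work surface at z = 0. Lengths are in m, angles in degrees, forces in N, time in s.
With the tool pointing down it reaches from about 0.4 to 0.825 m from the base axis. Payload 7 kg.
Tool frame: the origin (TCP) lies midway between the tips of the shut fingers; the grasp point (between the pads) lies 19 mm behind it; z points along the fingers, y is the line along which they close (so a half turn about z gives the same grasp; the last joint's range is limited). The gripper opens to 88 mm and grips with 3 to 60 N. Pads are 19 mm wide; open, the fingers measure 130 mm over their backs; the gripper's body (78 mm by 193 mm) begins 47 mm behind the grasp point.
Start: joints at [80.678, 20.546, 0.682, 0, -70.136, -16.507], TCP at [0.294, 0.608, 0.227] pointing down, gripper open.
Joint ranges: [-176.03, 176.03], [-82.01, 121.73], [-58.28, 71.71], [-173.87, 95.51], [-174.79, -0.11], [-173.66, 173.66]. Speed limits (degrees/s): [136.94, 136.94, 172.46, 180, 180, 180].

### API

Orientations are given as [roll, pitch, yaw] about the fixed x, y, z axes, in that order (R = Rz(yaw) Ry(pitch) Rx(roll)).
In Python, from plant import get_state, optics, order gives the robot as it stands. The module is installed in compiled form; this text tells all that it offers.
- The arm moves only by the tool send_rows, never from a script. Its argument "moves" is a list of rows, each an object with "slide": the shift along the tool's x, y, z as a fraction of full scale, a list of three; "turn": the turn about the tool's z as a fraction of full scale; "gripper": the opening, from 0 (shut) to 1 (fully open). A call has exactly 5 rows; each row is the pose to reach, as a shift and turn from the pose commanded when the call began, along the tool's axes at that moment; what a row does not reach only later rows make up. Full scale, the value 1, is 150 mm for a shift and 90 degrees for a turn. A row lasts 1/12 s, in which the tool goes at most 41.7 mm and 7.16 degrees, less where a joint would pass 70% of its speed; a pose out of reach is approached as far as the arm can. A call with a number of a shift or a turn outside -1 to 1 is refused whole. A call with a gripper value outside its range is refused whole. The fingers move at their own pace and stop on an object; "newtons" is the grip in N (left out, the last holds). Time passes only in rows, so rows that repeat a pose let the fingers close, or fill a call up. It gives the time, the measured TCP pose, the force, the opening and the grip force at its end, in the units of the state.
- get_state(): the state, without advancing time (a new reading comes with each control period).
- optics.capture(name): name is "scene" or "side" or "wrist"; returns a dict with "img" (400x640x3 uint8, red, green, blue), "intrinsics" (3x3 intrinsics, pixels), "origin" and "attitude" of the camera in the world. Camera axes: x right, y down, z forward; pixel columns grow to the right and rows downward; lengths in m; the calibration is good to about 2 mm. A picture is of the moment at which its call begins. There is no depth.
- order.close_job(): hands the job in; it is judged then, once.
Trained networks look in the newest picture that a camera, given by its name, has taken for a name from the list of things; names that differ only in an ending like _2 or _b are one class to them, and where a whole thing is asked for, a point or a joint stands for the part that bears it (a point fixed in the world has none). Each returns a list of dicts, best first, with "p" (0 to 1); they miss things now and then, are a little off and sometimes report something else, mostly with a low value. They report only what shows in the picture. A call takes as long as a camera call. They do not tell look-alikes from the thing itself.
- optics.look_for(camera, name): "location" ([x, y, z] in m, in world coordinates, good to about 4 mm: the middle of the surface that is visible of it).
The state is a dict: "time_s": time; "joints": joint angles; "qd": joint speeds; "joint_torque": joint torques, N m; "tcp_pos": TCP position; "eef_rot": TCP orientation; "contact_force": force on the tool from outside, world axes, zero at the start; "moment": the same for the moment, N m; "gripper_width": finger opening in m; "gripper_force": force on a finger pad.
Only numpy, scipy, OpenCV 4.12 (cv2) and the standard library are available. Lean on these libraries where they do the work, as an engineer would, in place of code of your own. Each camera call takes 0.05 s, during which the arm holds its last target. There are 200 camera calls.

### The job

Press the pedal fully down so that the finishing unit pushes the finished casting out into its catch tray, and let the pedal up again. Take the casting out of the tray by its ends, set it down flat on the rubber mat and let go, then take it again by its long sides and lower it, without dropping it, into the tote's empty bay, the one with the case card. Leave it lying flat on the card, boss up, across the tote like the other two castings, and leave those, the jar and the brush where they are.

Things in the scene. Friction and masses are not known exactly. Their poses are not given: they have to be found in the camera images.
- casting: the finished casting to collect: plain steel bar, 64 mm long (its x) x 30 mm wide (its y) x 20 mm high, with a round boss 20 mm across and 5 mm high in the middle of its top; about 0.2 kg. Origin: centre of its underside. At the start it lies in the chute under the clear guard, lengthwise along the chute
- unit: white bench finishing unit (fixed) with a straight steel chute along its y. Origin: at counter level, on the chute's centre line, under the mouth of the guard tunnel; z up. y=0 to +100 mm: tunnel under a clear guard, top 48 mm above the counter. y=0 to -160 mm: open catch tray, closed at y=-166 mm by a lip only 8 mm high. Housing 162 mm high, from y=+102 mm on, x=-60 to +90 mm
- tray_spot (a point): point on the catch tray's floor (10 mm above the counter) at unit y=-70 mm, where the casting's centre comes to rest (within 10 mm) once ejected, its length along the tray. The tray is 42 mm wide inside, side walls 5 mm thick with tops 44 mm above the counter: too close to the casting's long sides for fingers to pass; beyond its ends 35 mm and more are free
- tunnel (a point): middle of the tunnel's floor, about where the casting starts, out of reach under the guard. Pressing the pedal drives a pusher that slides the casting along the unit's -y out to the tray; when the pedal is let up the pusher goes back in and leaves the casting there. Press at a moderate pace, or the casting is flung along the tray
- pedal_pad (a point): middle of the rubber pad on top of the pedal, where to press: a steel plate 64 mm wide (unit's y) and 130 mm long, hinged at the unit's side and sticking out along the unit's -x, free end raised. This point is 105 mm out from the hinge, about 67 mm above the counter at rest and 22 mm at the stop
- pedal (a joint): angle of the spring pedal: 0 at rest (raised), 0.45 rad fully down on its stop; springs back when let go; steady force to the stop about 10 N, with a short jolt on the way when the pusher meets the casting, so a light first resistance is not yet the stop
- mat: black rubber mat fixed on the counter, 120 x 120 x 4 mm, free space for changing the grip. Origin: centre of its underside; top at 4 mm
- tote: grey plastic tote (fixed), 272 mm long (its x), 82 mm wide (its y), 46 mm high, walls 4 mm. Three bays in a row at x=-88, 0 and +88 mm, each 84 mm along x and 74 mm along y, parted by dividers only 14 mm high above the counter. Origin: centre of its underside
- tote_floor (a point): middle of the tote's inner floor, 4 mm above the counter. Castings lie across the tote (their length along the tote's y) with 5 mm between each end and the tall long walls: no room for fingers at the ends, plenty beside the long sides
- card: blank paper case card, 50 mm (its x, along the tote) x 70 mm (its y) x 2 mm, fixed on the floor of the one empty bay, centred in it: the casting goes on it. Which bay is empty varies. Origin: centre of its underside, 4 mm above the counter; axes parallel to the tote's
- done_a: steel casting, same as casting, already lying in the tote; leave it. Origin: centre of its underside, its x along its length
- done_b: steel casting, same as casting, already lying in the tote; leave it. Origin: centre of its underside, its x along its length
- jar: glass jar, 44 mm across, 60 mm high, a bystander. Origin: centre of its underside
- brush: small hand brush, 170 mm long, lying on the counter, a bystander
There are look-alikes about, which are no part of the job. What is meant by the mat is not turquoise, and is the larger of those in its own colour.

How it is judged (in metres and radians):
On the way, in this order (a step that is already met when the one before it is completed fails the run):
1. the pedal is held at its stop and the casting lies out in the catch tray (value of joint pedal above 0.42 rad and y of casting in the frame of unit below -0.055 m), for 0.1 s.
2. the casting lies flat on the mat, let go (x of casting in the frame of mat between -0.06 and 0.06 m and y of casting in the frame of mat between -0.06 and 0.06 m and z of casting in the frame of mat between 0 and 0.008 m and angle between casting's own z axis and vertical below 0.1 rad and contact force between the fingers and casting below 0.1 N and linear speed of casting below 0.03 m/s), for 0.15 s.
At the end, for the whole second after the job is handed in: The casting lies at rest on the case card in the empty bay: centre within 25 mm along and 10 mm across the tote of the card's centre, flat within 0.1 rad and boss up, its length across the tote within 0.26 rad, let go; the pedal is up again (below 0.05 rad) (x of casting in the frame of card between -0.025 and 0.025 m and y of casting in the frame of card between -0.01 and 0.01 m and z of casting in the frame of card between -0.002 and 0.006 m and angle between casting's own z axis and vertical below 0.1 rad and angle between the x axis of casting and the y axis of card, either way round below 0.26 rad and linear speed of casting below 0.01 m/s and contact force between the fingers and casting below 0.1 N and value of joint pedal below 0.05 rad); the robot touches nothing.
It fails at once if the casting is dropped into the tote (faster than 0.45 m/s inside it) (x of casting in the frame of tote between -0.14 and 0.14 m and y of casting in the frame of tote between -0.045 and 0.045 m and z of casting in the frame of tote below 0.045 m and linear speed of casting above 0.45 m/s).
It fails at once if a casting already in the tote is shifted by more than 20 mm (distance of any of done_a, done_b from where it was at the start of the episode above 0.02 m).
It fails at once if the jar or the brush is shifted by more than 30 mm (distance of any of jar, brush from where it was at the start of the episode above 0.03 m).
It also fails if it takes over 64 s, if anything falls off the work surface, if the arm or the gripper's body presses on something with over 40 N, if the wrist force passes 120 N, or if a joint passes its speed limit or range.

## Working session

There is one attempt and no reset: what is moved stays moved. The work goes in short steps, Python scripts to look and compute and a tool call to move; the robot and the scene stay as the last step left them, time stands still between calls to the robot, and variables do not carry over. Pictures are saved under pics/ and viewed, at most 12 in all, crops included, and the job is handed in when it is done.

Besides the shell and the picture viewer there is one more tool, called after "Request:" as a command line: name --argument value ..., lists and objects as JSON in quotes. send_rows: Moves the arm, as the interface text tells. Shift numbers are shares of 150 mm and turn numbers shares of 90 degrees, none past 1 either way. Its arguments: {"type":"object","properties":{"moves":{"type":"array"},"newtons":{"type":"number"}},"required":["moves"]}

```bash
mkdir -p pics; cat > h.py <<'E'
import numpy as np, cv2
from plant import get_state, optics, order
from scipy.spatial.transform import Rotation as R
def cap(n,f=None):
    c=optics.capture(n)
    if f: cv2.imwrite('pics/'+f,c['img'][:,:,::-1])
    return c
def att(c):
    a=np.array(c['attitude'],float)
    return a if a.shape==(3,3) else R.from_euler('xyz',a,degrees=True).as_matrix()
def ray(c,px):
    d=att(c)@np.linalg.inv(np.array(c['intrinsics']))@np.array([px[0],px[1],1.]);return np.array(c['origin']),d
def onz(c,px,z):
    o,d=ray(c,px);return o+d*(z-o[2])/d[2]
def proj(c,P):
    p=np.array(c['intrinsics'])@att(c).T@(np.array(P)-np.array(c['origin']));return p[:2]/p[2]
E
python3 - <<'E'
from h import *
np.set_printoptions(precision=4,suppress=True)
s=get_state();print(s)
for n in('scene','side'):
    c=cap(n,n+'0.png');print(n,c['origin'],c['attitude'])
    for k in('casting','unit','pedal_pad','mat','tote','card','done_a','jar','brush'):
        print(k,[(np.round(d['location'],4).tolist(),round(d['p'],2)) for d in optics.look_for(n,k)])
E
```

```text
{'time_s': 0.0, 'joints': array([ 80.6772,  20.5907,   0.6321,  -0.022 , -70.1365, -16.5093]), 'qd': array([-0.0806,  0.0262,  0.0711,  0.0214, -0.0684,  0.0899]), 'joint_torque': array([  0.0009, -58.2713,  29.3062,   6.9974,   0.0071,  -0.0002]), 'tcp_pos': array([0.2939, 0.6071, 0.2256]), 'eef_rot': array([179.903 ,  -0.0072, -25.8395]), 'contact_force': array([-0.0603, -0.2303,  0.3289]), 'moment': array([ 0.0203, -0.0122, -0.0107]), 'gripper_force': 0.0, 'gripper_width': 0.08764401345534649}
scene [ 1.1569 -0.5368  0.7703] [-132.3224   -0.6557   55.8202]
casting []
unit [([0.6388, 0.2281, 0.0797], 0.85)]
pedal_pad [([0.465, 0.2414, 0.046], 0.71)]
mat [([0.331, 0.1177, 0.0019], 0.69), ([0.3172, -0.4185, 0.0047], 0.6), ([0.4616, -0.0499, 0.0094], 0.59), ([0.4668, 0.2412, 0.0454], 0.52)]
tote [([0.5005, -0.256, 0.0193], 0.91)]
card [([0.4875, -0.2543, 0.0075], 0.69)]
done_a [([0.5811, -0.2611, 0.0224], 0.75), ([0.4049, -0.2541, 0.0241], 0.64)]
jar [([0.7369, -0.159, 0.0531], 0.81), ([0.6389, 0.2284, 0.0775], 0.21)]
brush [([0.5735, -0.4684, 0.0179], 0.83), ([0.6406, 0.2288, 0.0808], 0.43)]
side [ 0.2191 -0.8388  0.9125] [-135.8691   -0.7006  -23.2918]
casting [([0.4687, 0.2423, 0.0533], 0.18)]
unit [([0.6029, 0.2228, 0.0755], 0.86)]
pedal_pad []
mat [([0.4585, -0.0485, 0.0062], 0.93), ([0.3233, 0.1166, 0.0074], 0.91), ([0.3096, -0.4219, 0.0007], 0.91)]
tote [([0.4813, -0.2492, 0.0238], 0.71)]
card [([0.4826, -0.2445, 0.0085], 0.73)]
done_a [([0.3913, -0.2547, 0.0199], 0.74), ([0.5656, -0.256, 0.0217], 0.72)]
jar [([0.717, -0.1597, 0.0466], 0.84), ([0.6007, 0.2262, 0.0796], 0.58), ([0.5587, -0.4741, 0.0157], 0.4)]
brush [([0.5591, -0.4764, 0.0155], 0.95)]
```

View pics/scene0.png

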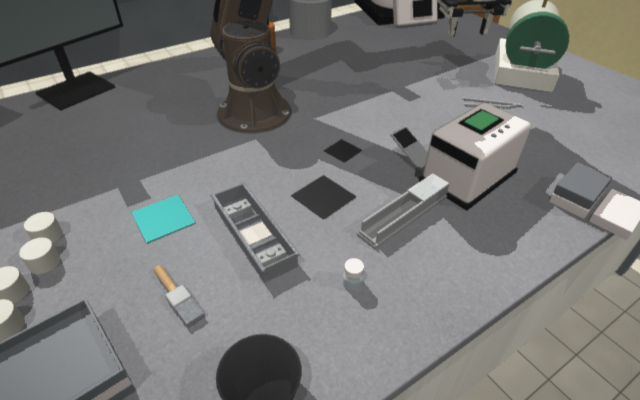

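View pics/side0.png

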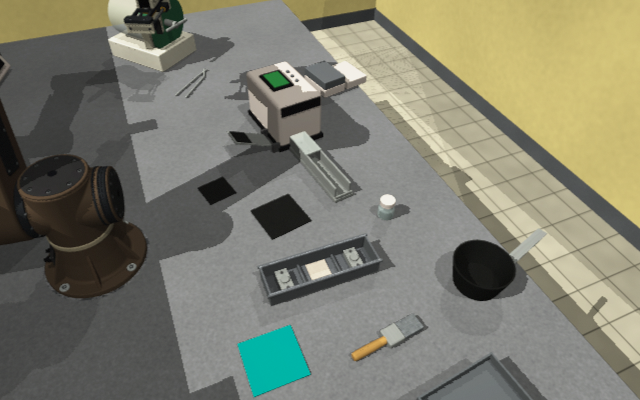

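The scene view shows the tote at (255,230) with the card in its middle bay (257,233). The larger black mat is at (323,196), the tray runs from (365,235) to (440,190), and the pedal pad is at (404,138). The side view agrees: tote at (318,270), mat at (281,216), tray end at (345,195), pad at (239,137).

```bash
python3 - <<'E'
from h import *
np.set_printoptions(precision=4,suppress=True)
def ortho(c,x0,y1,z,W=400,H=300,s=.001):
    # right = -y, up = +x ; pixel (u,v): y=y1-u*s, x=x0+ (H-v)*s
    pts=[(0,0),(W,0),(W,H),(0,H)]
    src=np.float32([proj(c,[x0+(H-v)*s,y1-u*s,z]) for u,v in pts])
    M=cv2.getPerspectiveTransform(src,np.float32(pts))
    return cv2.warpPerspective(c['img'],M,(W,H),flags=cv2.INTER_CUBIC)
cs=[cap('scene'),cap('side')]
det={}
for n,c in zip(('scene','side'),cs):
    for k in('card','pedal_pad','mat','done_a','jar'):
        det[n,k]=[np.array(d['location']) for d in optics.look_for(n,k)]
    g=cv2.cvtColor(c['img'],cv2.COLOR_RGB2GRAY)
    # mat contour
    p=proj(c,[.46,-.05,.004]);m=(g<45).astype(np.uint8)
    m=cv2.morphologyEx(m,cv2.MORPH_OPEN,np.ones((3,3),np.uint8))
    L=cv2.connectedComponents(m)[1];l=L[int(p[1]),int(p[0])]
    q=cv2.findContours((L==l).astype(np.uint8),cv2.RETR_EXTERNAL,cv2.CHAIN_APPROX_NONE)[0][0][:,0]
    w=np.array([onz(c,x,.004)[:2] for x in q]);print(n,'mat',cv2.minAreaRect(np.float32(w*1000)))
for k in('card','pedal_pad','mat','done_a','jar'):
    for a in det['scene',k]:
        for b in det['side',k]:
            if np.linalg.norm(a-b)<.04:
                A=0;B=0
                for c,P in zip(cs,(a,b)):
                    o=np.array(c['origin']);d=P-o;d/=np.linalg.norm(d);N=np.eye(3)-np.outer(d,d);A=A+N;B=B+N@o
                print(k,a,b,'tri',np.linalg.solve(A,B))
im=np.vstack([np.hstack([ortho(c,.45,.33,.044) for c in cs]),np.hstack([ortho(c,.33,-.03,.046) for c in cs])])
cv2.imwrite('pics/ortho.png',im[:,:,::-1])
E
```

```text
scene mat ((205.63125610351562, 423.3360595703125), (2870.6181640625, 2008.3953857421875), 57.8065299987793)
side mat ((463.23223876953125, -45.54411315917969), (117.77967834472656, 119.18099212646484), 10.128997802734375)
card [ 0.489  -0.2549  0.0096] [ 0.4802 -0.2471  0.0074] tri [ 0.4815 -0.249   0.0037]
pedal_pad [0.4666 0.2419 0.0477] [0.4708 0.2436 0.0494] tri [0.4699 0.2387 0.052 ]
mat [0.3272 0.1186 0.0036] [0.3222 0.1185 0.0059] tri [0.3229 0.1227 0.0005]
mat [ 0.4641 -0.0495  0.0071] [ 0.4603 -0.0503  0.005 ] tri [ 0.4608 -0.0477  0.003 ]
done_a [ 0.4044 -0.2519  0.0218] [ 0.3912 -0.2531  0.0246] tri [ 0.3937 -0.2467  0.0123]
done_a [ 0.5812 -0.2621  0.0252] [ 0.5686 -0.2557  0.0176] tri [ 0.5705 -0.2553  0.013 ]
jar [ 0.7356 -0.1587  0.0498] [ 0.7168 -0.1585  0.0456] tri [ 0.7247 -0.1485  0.0317]
```

View pics/ortho.png

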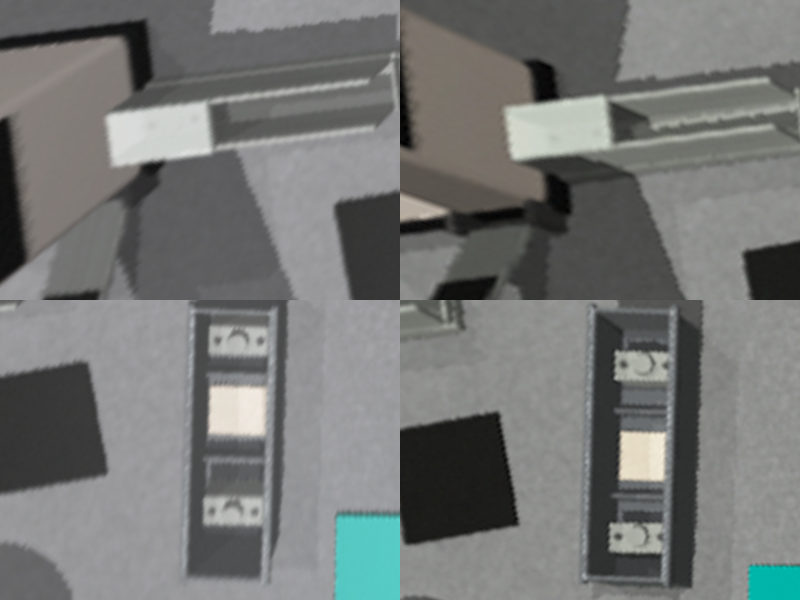

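The ortho picture gives these readings:
- **Unit:** guard mouth at about (211,125), so the origin is near (0.626, 0.115) with yaw about 7°.
- **Tote:** centre near (0.485, -0.255), yaw about -2°, card in its middle bay.
- **Mat:** near (0.463, -0.046).

I'll move over the pedal with the gripper shut.

Request:
send_rows --moves '[{"slide": [0.25,0.2,0],"turn": 0,"gripper": 0},{"slide": [0.5,0.42,0],"turn": 0,"gripper": 0},{"slide": [0.75,0.64,0],"turn": 0,"gripper": 0},{"slide": [1,0.85,0],"turn": 0,"gripper": 0},{"slide": [1,0.85,0],"turn": 0,"gripper": 0}]'

```text
time_s: 2.02
tcp_pos: [0.3741, 0.4246, 0.2268]
eef_rot: [-180.0, 0.0, -25.9]
contact_force: [-0.1, 0.2, 0.8]
gripper_width: 0.06
gripper_force: 0.0
```

Request:
send_rows --moves '[{"slide": [0.25,0.2,0],"turn": -0.07,"gripper": 0},{"slide": [0.5,0.42,0],"turn": -0.15,"gripper": 0},{"slide": [0.75,0.64,0],"turn": -0.22,"gripper": 0},{"slide": [1,0.85,0],"turn": -0.29,"gripper": 0},{"slide": [1,0.85,0],"turn": -0.36,"gripper": 0}]'

```text
time_s: 2.43
tcp_pos: [0.4535, 0.2447, 0.227]
eef_rot: [-180.0, -0.0, 6.9]
contact_force: [0.3, 0.3, -0.5]
gripper_width: 0.0269
gripper_force: 0.0
```

```bash
python3 - <<'E'
from h import *
np.set_printoptions(precision=4,suppress=True)
s=get_state();print(s['time_s'],s['tcp_pos'],s['eef_rot'],s['joints'])
c=cap('wrist','w1.png');print(c['origin'],c['attitude'],c['intrinsics'])
for k in('pedal_pad','unit'):print(k,[(d['location'],d['p']) for d in optics.look_for('wrist',k)])
E
```

```text
2.4333 [0.4535 0.2447 0.227 ] [-179.9785   -0.032     6.8612] [ 50.2037   5.375  -19.1884   0.007  -65.3986  46.6546]
[0.5202 0.2537 0.3857] [165.5538   0.0254 -83.1712] [[329.553    0.     319.6277]
 [  0.     329.553  204.9477]
 [  0.       0.       1.    ]]
pedal_pad [([0.4731, 0.2488, 0.0464], 0.71)]
unit [([0.5633, 0.2578, 0.149], 0.69), ([0.475, 0.2511, 0.0478], 0.36)]
```

View pics/w1.png

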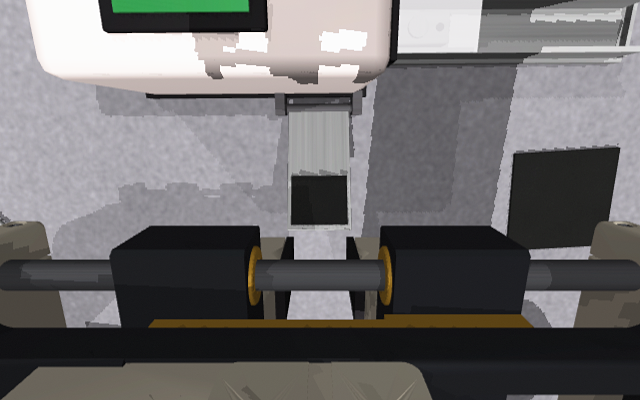

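The wrist view shows the pad between (290,177) and (350,225), centre about (320,201). The tray mouth is at the upper right, with the guard edge near (478,10).

```bash
python3 - <<'E'
from h import *
np.set_printoptions(precision=4,suppress=True)
c=cap('wrist')
for z in(.05,.067):
    print(z,[onz(c,p,z)[:2] for p in((320,201),(290,177),(347,177),(350,225),(290,225),(287,110),(352,110))])
# height from multi-view rays of the network's detections
A=0;B=0
for n in('scene','side','wrist'):
    cc=cap(n);L=optics.look_for(n,'pedal_pad')
    print(n,[d['location'] for d in L])
    if not L: continue
    P=np.array(L[0]['location']);o=np.array(cc['origin']);d=P-o;d/=np.linalg.norm(d);N=np.eye(3)-np.outer(d,d);A=A+N;B=B+N@o
    print(proj(cc,P))
print(np.linalg.solve(A,B))
E
```

```text
0.05 [array([0.4388, 0.2446]), array([0.4607, 0.2781]), array([0.4672, 0.2198]), array([0.4162, 0.2098]), array([0.409 , 0.2735]), array([0.5264, 0.2869]), array([0.5335, 0.2236])]
0.067 [array([0.443, 0.245]), array([0.4637, 0.2769]), array([0.4699, 0.2215]), array([0.4214, 0.212 ]), array([0.4147, 0.2725]), array([0.5261, 0.2852]), array([0.5328, 0.2252])]
scene [[0.4679, 0.2445, 0.0463]]
[409.422  146.9389]
side [[0.4661, 0.2472, 0.049]]
[247.3416 138.8649]
wrist [[0.477, 0.2482, 0.0482]]
[323.499 163.592]
[0.4703 0.2473 0.0464]
```

Request:
send_rows --moves '[{"slide": [-0.02,0,0.2],"turn": 0,"gripper": 0},{"slide": [-0.04,0,0.45],"turn": 0,"gripper": 0},{"slide": [-0.07,0,0.7],"turn": 0,"gripper": 0},{"slide": [-0.07,0,0.9],"turn": 0,"gripper": 0},{"slide": [-0.07,0,0.98],"turn": 0,"gripper": 0}]'

```text
time_s: 3.35
tcp_pos: [0.4402, 0.2448, 0.0755]
eef_rot: [179.8, 0.3, 6.6]
contact_force: [-0.4, 0.6, 0.3]
gripper_width: 0.0003
gripper_force: 0.0
```

Request:
send_rows --moves '[{"slide": [0,0,0.035],"turn": 0,"gripper": 0},{"slide": [0,0,0.06],"turn": 0,"gripper": 0},{"slide": [0,0,0.085],"turn": 0,"gripper": 0},{"slide": [0,0,0.11],"turn": 0,"gripper": 0},{"slide": [0,0,0.135],"turn": 0,"gripper": 0}]'

```text
time_s: 3.77
tcp_pos: [0.4435, 0.2473, 0.0609]
eef_rot: [-179.9, -0.1, 6.6]
contact_force: [-2.3, 0.1, 8.0]
gripper_width: 0.0009
gripper_force: 3.5
```

Request:
send_rows --moves '[{"slide": [0,0,0.025],"turn": 0,"gripper": 0},{"slide": [0,0,0.05],"turn": 0,"gripper": 0},{"slide": [0,0,0.075],"turn": 0,"gripper": 0},{"slide": [0,0,0.1],"turn": 0,"gripper": 0},{"slide": [0,0,0.125],"turn": 0,"gripper": 0}]'

```text
time_s: 4.18
tcp_pos: [0.4431, 0.247, 0.0423]
eef_rot: [-179.9, -0.1, 6.6]
contact_force: [-5.4, 0.1, 10.7]
gripper_width: 0.0004
gripper_force: 4.8
```

Request:
send_rows --moves '[{"slide": [0,0,0.025],"turn": 0,"gripper": 0},{"slide": [0,0,0.05],"turn": 0,"gripper": 0},{"slide": [0,0,0.075],"turn": 0,"gripper": 0},{"slide": [0,0,0.09],"turn": 0,"gripper": 0},{"slide": [0,0,0.1],"turn": 0,"gripper": 0}]'

```text
time_s: 4.6
tcp_pos: [0.4424, 0.2467, 0.0269]
eef_rot: [-179.9, -0.0, 6.6]
contact_force: [-8.7, 0.4, 12.0]
gripper_width: 0.0005
gripper_force: 5.6
```

Request:
send_rows --moves '[{"slide": [0,0,0.015],"turn": 0,"gripper": 0},{"slide": [0,0,0.03],"turn": 0,"gripper": 0},{"slide": [0,0,0.045],"turn": 0,"gripper": 0},{"slide": [0,0,0.05],"turn": 0,"gripper": 0},{"slide": [0,0,0.05],"turn": 0,"gripper": 0}]'

```text
time_s: 5.02
tcp_pos: [0.4422, 0.2467, 0.0211]
eef_rot: [-179.9, -0.0, 6.6]
contact_force: [-16.2, -2.0, 32.8]
gripper_width: 0.0002
gripper_force: 16.7
```

```bash
python3 - <<'E'
from h import *
for n in('scene','side'):
    c=cap(n)
    for k in ('casting','done_a'):print(n,k,[(np.round(d['location'],4).tolist(),round(d['p'],2),proj(c,d['location']).round()) for d in optics.look_for(n,k)])
s=get_state();print(s['tcp_pos'],s['contact_force'])
E
```

```text
scene casting [([0.6349, 0.0364, 0.0271], 0.65, array([392., 216.])), ([0.4723, 0.2358, 0.0181], 0.16, array([407., 157.]))]
scene done_a [([0.4068, -0.2542, 0.0256], 0.91, array([239., 208.])), ([0.5825, -0.2608, 0.0211], 0.69, array([272., 257.]))]
side casting []
side done_a [([0.5708, -0.2569, 0.0221], 0.77, array([352., 257.])), ([0.3922, -0.2545, 0.024], 0.65, array([282., 280.])), ([0.4551, 0.2368, 0.0177], 0.61, array([246., 150.]))]
[0.44220155 0.24670395 0.02118365] [-16.0389025   -1.55941869  32.32558007]
```

Request:
send_rows --moves '[{"slide": [0,0,-0.06],"turn": 0,"gripper": 0},{"slide": [0,0,-0.15],"turn": 0,"gripper": 0},{"slide": [0,0,-0.3],"turn": 0,"gripper": 0},{"slide": [0,0,-0.55],"turn": 0,"gripper": 0},{"slide": [0,0,-0.8],"turn": 0,"gripper": 0}]'

```text
time_s: 5.73
tcp_pos: [0.4424, 0.246, 0.1399]
eef_rot: [180.0, -0.0, 6.6]
contact_force: [0.6, 1.4, -0.1]
gripper_width: 0.0002
gripper_force: 0.0
```

Request:
send_rows --moves '[{"slide": [0,0,-0.25],"turn": 0,"gripper": 1},{"slide": [0.05,0.08,-0.43],"turn": 0,"gripper": 1},{"slide": [0.2,0.3,-0.43],"turn": 0,"gripper": 1},{"slide": [0.38,0.53,-0.43],"turn": 0,"gripper": 1},{"slide": [0.55,0.76,-0.43],"turn": 0,"gripper": 1}]'

```text
time_s: 6.15
tcp_pos: [0.5368, 0.1446, 0.2052]
eef_rot: [-179.9, -0.3, 6.7]
contact_force: [0.9, 1.3, 0.1]
gripper_width: 0.0282
gripper_force: 0.0
```

Request:
send_rows --moves '[{"slide": [0.18,0.25,0],"turn": 0,"gripper": 1},{"slide": [0.35,0.5,0],"turn": 0,"gripper": 1},{"slide": [0.5,0.7,0],"turn": 0,"gripper": 1},{"slide": [0.55,0.76,0],"turn": 0,"gripper": 1},{"slide": [0.55,0.76,0],"turn": 0,"gripper": 1}]'

```text
time_s: 6.57
tcp_pos: [0.6327, 0.0381, 0.2028]
eef_rot: [180.0, -0.1, 6.4]
contact_force: [-0.2, 0.5, 0.1]
gripper_width: 0.0616
gripper_force: 0.0
```

```bash
python3 - <<'E'
from h import *
np.set_printoptions(precision=4,suppress=True)
s=get_state();print(s['time_s'],s['tcp_pos'],s['eef_rot'],s['gripper_width'])
c=cap('wrist','w2.png');print(c['origin'],c['attitude'])
for k in('casting','unit','pedal_pad'):print(k,[(d['location'],d['p'],proj(c,d['location'])) for d in optics.look_for('wrist',k)])
E
```

```text
6.5667 [0.6327 0.0381 0.2028] [179.9806  -0.069    6.3552] 0.061554418941266655
[0.6994 0.0466 0.3616] [165.5941  -0.0102 -83.6777]
casting [([0.6303, 0.047, 0.0266], 0.71, array([311.8697, 188.6539])), ([0.6389, 0.2204, 0.0545], 0.6, array([127.3973, 165.6182])), ([0.6216, -0.2323, 0.0216], 0.44, array([568.1095, 223.4698]))]
unit [([0.6427, 0.2142, 0.0577], 0.73, array([132.0899, 162.7294]))]
pedal_pad []
```

View pics/w2.png

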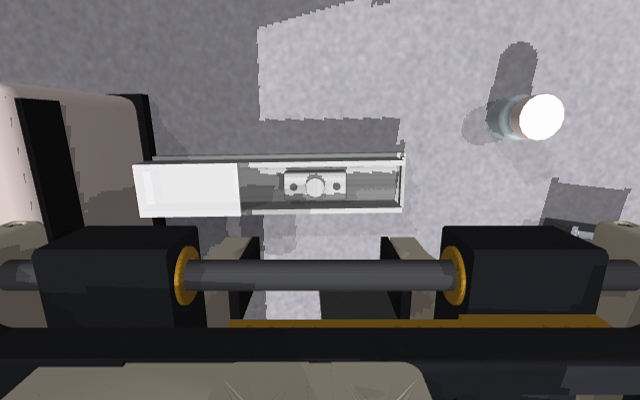

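The wrist view shows the casting lying in the tray with its boss at (316,186) and ends at columns 284 and 347. The guard mouth is at column 240 and the lip at 403.

```bash
python3 - <<'E'
from h import *
np.set_printoptions(precision=4,suppress=True)
c=cap('wrist','w3.png')
P=lambda p,z:onz(c,p,z)[:2]
print('boss',P((315.5,186),.035),'ends',P((284,186),.03),P((347,184),.03))
for a,b,z in(((245,213),(403,209),.044),((245,163),(400,157),.044),((134,165),(240,163),.048),((138,217),(240,213),.048),((287,195),(347,193),.03)):
    A,B=P(a,z),P(b,z);d=A-B;print(A,B,'yaw',np.degrees(np.arctan2(-d[0],d[1])))
im=c['img'][140:230,120:420];cv2.imwrite('pics/w3c.png',cv2.resize(im,None,fx=2.6,fy=2.6,interpolation=cv2.INTER_CUBIC)[:,:,::-1])
for n in('scene','side'):
    cc=cap(n);print(n,proj(cc,[*P((315.5,186),.035),.035]),[proj(cc,d['location']) for d in optics.look_for(n,'casting')][:2])
E
```

```text
boss [0.6323 0.0472] ends [0.6276 0.0792] [0.6371 0.0154]
[0.5986 0.1145] [ 0.6208 -0.0422] yaw 8.072122928346817
[0.6487 0.1174] [ 0.6715 -0.0302] yaw 8.774116635211406
[0.6353 0.2217] [0.6488 0.1213] yaw 7.642187083464765
[0.5836 0.219 ] [0.5993 0.1186] yaw 8.8950651838311
[0.6186 0.0753] [0.6277 0.0141] yaw 8.520205313981009
scene [394.6524 211.2269] [array([391.363 , 216.5631])]
side [324.402  169.2114] [array([280.9245, 279.3094]), array([326.6026, 170.2336])]
```

View pics/w3c.png

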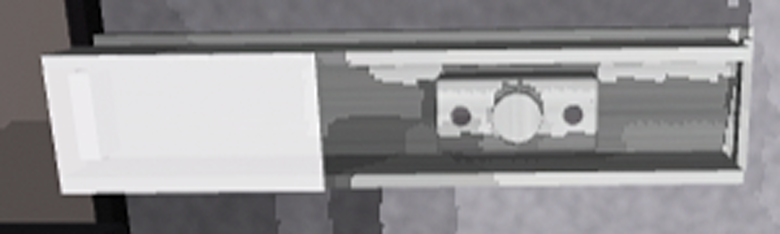

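Casting boss at about (0.634, 0.044), yaw about 8.3°. I'll descend in two stages.

Request:
send_rows --moves '[{"slide": [0.01,-0.037,0.1],"turn": -0.022,"gripper": 1},{"slide": [0.01,-0.037,0.3],"turn": -0.022,"gripper": 1},{"slide": [0.01,-0.037,0.5],"turn": -0.022,"gripper": 1},{"slide": [0.01,-0.037,0.7],"turn": -0.022,"gripper": 1},{"slide": [0.01,-0.037,0.75],"turn": -0.022,"gripper": 1}]'

```text
time_s: 7.43
tcp_pos: [0.6281, 0.0465, 0.0855]
eef_rot: [180.0, 0.4, 8.5]
contact_force: [-1.2, -0.5, -0.3]
gripper_width: 0.0875
gripper_force: 0.0
```

```bash
python3 - <<'E'
from h import *
np.set_printoptions(precision=4,suppress=True)
s=get_state();print(s['time_s'],s['tcp_pos'],s['eef_rot'],s['gripper_width'])
c=cap('wrist','w4.png')
print(proj(c,[.6337,.0438,.035]))
print([(d['location'],d['p'],proj(c,d['location'])) for d in optics.look_for('wrist','casting')])
E
```

```text
7.4333 [0.6281 0.0465 0.0855] [179.9823   0.3784   8.5432] 0.08754846271647247
[326.5678 216.5464]
[([0.6373, 0.0422, 0.0282], 0.84, array([329.5041, 208.9498]))]
```

View pics/w4.png

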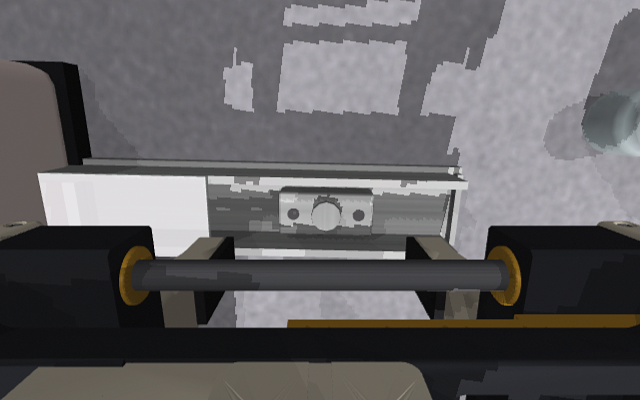

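The picture shows the boss at (326,216), matching the predicted (326.6,216.5), so position and height are confirmed.

Request:
send_rows --moves '[{"slide": [0,0,0.07],"turn": 0,"gripper": 1},{"slide": [0,0,0.14],"turn": 0,"gripper": 1},{"slide": [0,0,0.17],"turn": 0,"gripper": 1},{"slide": [0,0,0.17],"turn": 0,"gripper": 1},{"slide": [0,0,0.17],"turn": 0,"gripper": 1}]'

```text
time_s: 7.95
tcp_pos: [0.6313, 0.0466, 0.0648]
eef_rot: [180.0, -0.0, 8.6]
contact_force: [0.6, -0.0, -0.2]
gripper_width: 0.0875
gripper_force: 0.0
```

Request:
send_rows --moves '[{"slide": [0.013,0.02,0.08],"turn": 0,"gripper": 1},{"slide": [0.013,0.02,0.18],"turn": 0,"gripper": 1},{"slide": [0.013,0.02,0.28],"turn": 0,"gripper": 1},{"slide": [0.013,0.02,0.335],"turn": 0,"gripper": 1},{"slide": [0.013,0.02,0.335],"turn": 0,"gripper": 1}]'

```text
time_s: 8.37
tcp_pos: [0.6323, 0.0434, 0.0122]
eef_rot: [180.0, 0.2, 8.5]
contact_force: [-0.6, -0.1, -1.7]
gripper_width: 0.0876
gripper_force: 0.0
```

Request:
send_rows --newtons 25 --moves '[{"slide": [0,0,0],"turn": 0,"gripper": 0.85},{"slide": [0,0,0],"turn": 0,"gripper": 0.75},{"slide": [0,0,0],"turn": 0,"gripper": 0.6},{"slide": [0,0,0],"turn": 0,"gripper": 0.5},{"slide": [0,0,0],"turn": 0,"gripper": 0.5}]'

```text
time_s: 8.78
tcp_pos: [0.634, 0.0441, 0.0151]
eef_rot: [-180.0, -0.1, 8.6]
contact_force: [0.4, -1.1, 2.8]
gripper_width: 0.0638
gripper_force: 24.9
```

Request:
send_rows --moves '[{"slide": [0,0,-0.05],"turn": 0,"gripper": 0.5},{"slide": [0,0,-0.15],"turn": 0,"gripper": 0.5},{"slide": [0,0,-0.3],"turn": 0,"gripper": 0.5},{"slide": [0,0,-0.45],"turn": 0,"gripper": 0.5},{"slide": [0,0,-0.55],"turn": 0,"gripper": 0.5}]'

```text
time_s: 9.2
tcp_pos: [0.634, 0.0441, 0.0993]
eef_rot: [-180.0, -0.1, 8.6]
contact_force: [0.7, 0.2, -2.1]
gripper_width: 0.0638
gripper_force: 24.9
```

Request:
send_rows --moves '[{"slide": [-0.05,0.02,0],"turn": 0.02,"gripper": 0.5},{"slide": [-0.18,0.08,0],"turn": 0.05,"gripper": 0.5},{"slide": [-0.35,0.14,0],"turn": 0.08,"gripper": 0.5},{"slide": [-0.5,0.18,0],"turn": 0.11,"gripper": 0.5},{"slide": [-0.65,0.22,0],"turn": 0.113,"gripper": 0.5}]'

```text
time_s: 9.62
tcp_pos: [0.5405, -0.0037, 0.097]
eef_rot: [-180.0, 0.0, -1.8]
contact_force: [-0.6, 0.5, -1.5]
gripper_width: 0.0641
gripper_force: 24.9
```

Request:
send_rows --moves '[{"slide": [-0.16,0.1,0],"turn": 0,"gripper": 0.5},{"slide": [-0.32,0.18,0],"turn": 0,"gripper": 0.5},{"slide": [-0.44,0.24,0],"turn": 0,"gripper": 0.5},{"slide": [-0.52,0.28,0],"turn": 0,"gripper": 0.5},{"slide": [-0.52,0.28,0],"turn": 0,"gripper": 0.5}]'

```text
time_s: 10.03
tcp_pos: [0.4602, -0.0439, 0.0972]
eef_rot: [-180.0, 0.0, -1.7]
contact_force: [-0.2, 0.7, -2.9]
gripper_width: 0.0638
gripper_force: 24.9
```

Request:
send_rows --moves '[{"slide": [0,0,0.1],"turn": 0,"gripper": 0.5},{"slide": [0,0,0.25],"turn": 0,"gripper": 0.5},{"slide": [0,0,0.4],"turn": 0,"gripper": 0.5},{"slide": [0,0,0.5],"turn": 0,"gripper": 0.5},{"slide": [0,0,0.54],"turn": 0,"gripper": 0.5}]'

```text
time_s: 10.45
tcp_pos: [0.4624, -0.0429, 0.0141]
eef_rot: [180.0, 0.1, -1.6]
contact_force: [-0.5, -0.3, -1.9]
gripper_width: 0.0635
gripper_force: 24.9
```

Request:
send_rows --moves '[{"slide": [0,0,0.015],"turn": 0,"gripper": 0.5},{"slide": [0,0,0.025],"turn": 0,"gripper": 0.5},{"slide": [0,0,0.03],"turn": 0,"gripper": 0.5},{"slide": [0,0,0.035],"turn": 0,"gripper": 0.5},{"slide": [0,0,0.035],"turn": 0,"gripper": 0.5}]'

```text
time_s: 10.87
tcp_pos: [0.4634, -0.0428, 0.0112]
eef_rot: [-180.0, -0.1, -1.6]
contact_force: [0.3, -0.1, -2.8]
gripper_width: 0.0638
gripper_force: 24.9
```

Request:
send_rows --moves '[{"slide": [0,0,0.005],"turn": 0,"gripper": 0.5},{"slide": [0,0,0.01],"turn": 0,"gripper": 0.5},{"slide": [0,0,0.014],"turn": 0,"gripper": 0.5},{"slide": [0,0,0.014],"turn": 0,"gripper": 0.5},{"slide": [0,0,0.014],"turn": 0,"gripper": 0.5}]'

```text
time_s: 11.28
tcp_pos: [0.4631, -0.0429, 0.0091]
eef_rot: [-180.0, -0.0, -1.6]
contact_force: [-2.5, 1.5, 6.9]
gripper_width: 0.0639
gripper_force: 24.9
```

Contact. I'll release, hold, rise and look.

Request:
send_rows --moves '[{"slide": [0,0,0],"turn": 0,"gripper": 0.8},{"slide": [0,0,0],"turn": 0,"gripper": 0.9},{"slide": [0,0,0],"turn": 0,"gripper": 1},{"slide": [0,0,0],"turn": 0,"gripper": 1},{"slide": [0,0,0],"turn": 0,"gripper": 1}]'

```text
time_s: 11.7
tcp_pos: [0.4629, -0.043, 0.0085]
eef_rot: [-180.0, -0.0, -1.6]
contact_force: [0.2, 0.4, -0.2]
gripper_width: 0.0867
gripper_force: 0.0
```

Request:
send_rows --moves '[{"slide": [0,0,-0.1],"turn": 0,"gripper": 1},{"slide": [0,0,-0.3],"turn": 0,"gripper": 1},{"slide": [0,0,-0.5],"turn": 0,"gripper": 1},{"slide": [0,0,-0.75],"turn": 0,"gripper": 1},{"slide": [0,0,-0.93],"turn": 0,"gripper": 1}]'

```text
time_s: 12.12
tcp_pos: [0.4633, -0.043, 0.1507]
eef_rot: [-180.0, -0.1, -1.6]
contact_force: [0.8, -0.1, -1.2]
gripper_width: 0.0877
gripper_force: 0.0
```

Request:
send_rows --moves '[{"slide": [0,0,0],"turn": 0.07,"gripper": 1},{"slide": [0,0,0],"turn": 0.15,"gripper": 1},{"slide": [0,0,0],"turn": 0.23,"gripper": 1},{"slide": [0,0,0],"turn": 0.31,"gripper": 1},{"slide": [0,0,0],"turn": 0.39,"gripper": 1}]'

```text
time_s: 12.53
tcp_pos: [0.4628, -0.043, 0.148]
eef_rot: [-180.0, -0.0, -36.9]
contact_force: [-0.5, 0.1, 0.7]
gripper_width: 0.0877
gripper_force: 0.0
```

Request:
send_rows --moves '[{"slide": [0,0,0],"turn": 0.08,"gripper": 1},{"slide": [0,0,0],"turn": 0.16,"gripper": 1},{"slide": [0,0,0],"turn": 0.24,"gripper": 1},{"slide": [0,0,0],"turn": 0.31,"gripper": 1},{"slide": [0,0,0],"turn": 0.38,"gripper": 1}]'

```text
time_s: 12.95
tcp_pos: [0.4627, -0.043, 0.1479]
eef_rot: [180.0, 0.0, -71.1]
contact_force: [0.4, -0.3, 0.7]
gripper_width: 0.0874
gripper_force: 0.0
```

Request:
send_rows --moves '[{"slide": [0,0,0],"turn": 0.08,"gripper": 1},{"slide": [0,0,0],"turn": 0.15,"gripper": 1},{"slide": [0,0,0],"turn": 0.21,"gripper": 1},{"slide": [0,0,0],"turn": 0.23,"gripper": 1},{"slide": [0,0,0],"turn": 0.23,"gripper": 1}]'

```text
time_s: 13.37
tcp_pos: [0.4627, -0.043, 0.1478]
eef_rot: [180.0, -0.0, -91.6]
contact_force: [0.7, 0.2, 0.4]
gripper_width: 0.0875
gripper_force: 0.0
```

```bash
python3 - <<'E'
from h import *
np.set_printoptions(precision=4,suppress=True)
s=get_state();print(s['time_s'],s['tcp_pos'],s['eef_rot'],s['joints'])
c=cap('wrist','w5.png')
print(c['origin'],proj(c,[.4631,-.0429,.029]))
for k in('casting','card','tote'):print(k,[(d['location'],d['p'],proj(c,d['location'])) for d in optics.look_for('wrist',k)])
E
```

```text
13.3667 [ 0.4627 -0.043   0.1478] [179.9842  -0.0026 -91.5548] [ 19.0656   4.612  -31.3982  -0.0038 -54.0055 -20.6182]
[ 0.4612 -0.1089  0.3066] [319.5385 198.52  ]
casting [([0.463, -0.0441, 0.0204], 0.76, array([319.6146, 194.9699]))]
card []
tote [([0.6265, -0.031, 0.014], 0.34, array([142.7454, 212.0942]))]
```

View pics/w5.png

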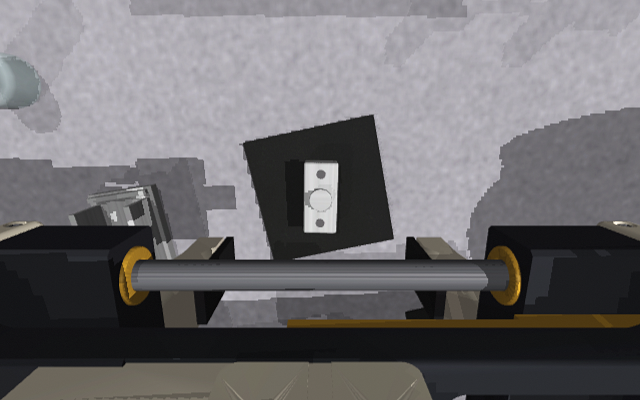

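The casting lies flat on the mat with its boss at (320,199), as predicted. I'll grip it by its long sides.

Request:
send_rows --moves '[{"slide": [0,0,0.15],"turn": 0,"gripper": 1},{"slide": [0,0,0.4],"turn": 0,"gripper": 0.9},{"slide": [0,0,0.65],"turn": 0,"gripper": 0.8},{"slide": [0,0,0.85],"turn": 0,"gripper": 0.7},{"slide": [0,0,0.9],"turn": 0,"gripper": 0.7}]'

```text
time_s: 13.98
tcp_pos: [0.4599, -0.0438, 0.0091]
eef_rot: [179.6, -0.1, -91.5]
contact_force: [-0.6, -0.8, -0.1]
gripper_width: 0.0666
gripper_force: 0.0
```

Request:
send_rows --newtons 25 --moves '[{"slide": [0,0,0.03],"turn": 0,"gripper": 0.7},{"slide": [0,0,0.03],"turn": 0,"gripper": 0.55},{"slide": [0,0,0.03],"turn": 0,"gripper": 0.4},{"slide": [0,0,0.03],"turn": 0,"gripper": 0.2},{"slide": [0,0,0.03],"turn": 0,"gripper": 0.15}]'

```text
time_s: 14.4
tcp_pos: [0.464, -0.0426, 0.0099]
eef_rot: [-179.8, 0.1, -91.5]
contact_force: [0.3, 0.1, 0.2]
gripper_width: 0.0403
gripper_force: 0.0
```

Request:
send_rows --moves '[{"slide": [0,0,0],"turn": 0,"gripper": 0.15},{"slide": [0,0,0],"turn": 0,"gripper": 0.15},{"slide": [0,0,0],"turn": 0,"gripper": 0.15},{"slide": [0,0,0],"turn": 0,"gripper": 0.15},{"slide": [0,0,0],"turn": 0,"gripper": 0.15}]'

```text
time_s: 14.82
tcp_pos: [0.4632, -0.0428, 0.0094]
eef_rot: [-179.9, 0.0, -91.5]
contact_force: [-3.1, 1.5, 8.0]
gripper_width: 0.0299
gripper_force: 25.0
```

Request:
send_rows --moves '[{"slide": [0,0,-0.08],"turn": 0,"gripper": 0.15},{"slide": [0,0,-0.25],"turn": 0,"gripper": 0.15},{"slide": [0,0,-0.5],"turn": 0,"gripper": 0.15},{"slide": [0,0,-0.75],"turn": 0,"gripper": 0.15},{"slide": [0,0,-0.93],"turn": 0,"gripper": 0.15}]'

```text
time_s: 15.23
tcp_pos: [0.4632, -0.043, 0.1511]
eef_rot: [-179.9, 0.0, -91.5]
contact_force: [1.1, -0.5, -1.5]
gripper_width: 0.0298
gripper_force: 25.0
```

Request:
send_rows --moves '[{"slide": [0.08,-0.01,0],"turn": 0,"gripper": 0.15},{"slide": [0.22,-0.03,0],"turn": 0,"gripper": 0.15},{"slide": [0.4,-0.05,0],"turn": 0,"gripper": 0.15},{"slide": [0.58,-0.08,0],"turn": 0,"gripper": 0.15},{"slide": [0.75,-0.1,0],"turn": 0,"gripper": 0.15}]'

```text
time_s: 15.65
tcp_pos: [0.4748, -0.1568, 0.1482]
eef_rot: [-180.0, 0.0, -91.4]
contact_force: [1.3, -0.2, -2.5]
gripper_width: 0.0297
gripper_force: 25.0
```

Request:
send_rows --moves '[{"slide": [0.17,-0.02,0],"turn": 0,"gripper": 0.15},{"slide": [0.34,-0.04,0],"turn": 0,"gripper": 0.15},{"slide": [0.5,-0.06,0],"turn": 0,"gripper": 0.15},{"slide": [0.6,-0.08,0],"turn": 0,"gripper": 0.15},{"slide": [0.64,-0.08,0],"turn": 0,"gripper": 0.15}]'

```text
time_s: 16.07
tcp_pos: [0.4843, -0.2539, 0.1476]
eef_rot: [180.0, -0.0, -91.6]
contact_force: [0.5, 0.9, -1.9]
gripper_width: 0.0296
gripper_force: 25.0
```

Request:
send_rows --moves '[{"slide": [0,0,0],"turn": 0,"gripper": 0.15},{"slide": [0,0,0],"turn": 0,"gripper": 0.15},{"slide": [0,0,0],"turn": 0,"gripper": 0.15},{"slide": [0,0,0],"turn": 0,"gripper": 0.15},{"slide": [0,0,0],"turn": 0,"gripper": 0.15}]'

```text
time_s: 16.48
tcp_pos: [0.4846, -0.2513, 0.1482]
eef_rot: [-180.0, 0.0, -91.4]
contact_force: [-1.2, -0.1, -2.2]
gripper_width: 0.0298
gripper_force: 25.0
```

```bash
python3 - <<'E'
from h import *
np.set_printoptions(precision=4,suppress=True)
s=get_state();print(s['time_s'],s['tcp_pos'],s['eef_rot'],s['gripper_width'])
c=cap('wrist','w6.png')
print(c['origin'],c['attitude'])
for k in('card','tote','done_a'):print(k,[(d['location'],d['p'],proj(c,d['location'])) for d in optics.look_for('wrist',k)])
E
```

```text
16.4833 [ 0.4846 -0.2513  0.1482] [-179.9812    0.0031  -91.3996] 0.029765131165984497
[ 0.4832 -0.3171  0.3069] [165.5061   0.024  178.5665]
card [([0.486, -0.2726, 0.0081], 0.56, array([317.9129, 170.2961]))]
tote [([0.4925, -0.2711, 0.0015], 0.71, array([311.0242, 171.0176]))]
done_a [([0.4006, -0.2605, 0.0254], 0.7, array([416.4951, 184.6684])), ([0.5711, -0.2647, 0.0235], 0.67, array([220.7309, 184.3134]))]
```

View pics/w6.png

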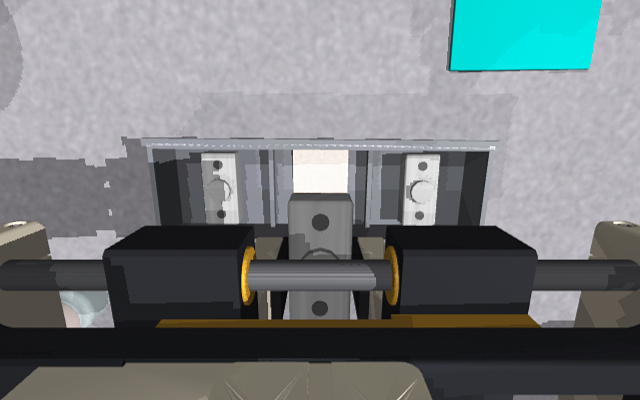

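The wrist view over the tote shows the card between columns 293 and 349, from row 150 down. The bosses of the finished castings are at (219,190) and (421,190), the far tote wall's top is at rows 138–148, and its outer corners are at columns 142 and 497.

```bash
python3 - <<'E'
from h import *
np.set_printoptions(precision=4,suppress=True)
c=cap('wrist')
P=lambda p,z:onz(c,p,z)[:2]
print('card L,R',P((293,175),.006),P((349,175),.006))
print('bosses',P((219,190),.029),P((421,190),.029))
print('wall corners outer/inner',P((142,138),.046),P((497,140),.046),P((150,148),.046),P((492,147),.046))
g=cv2.cvtColor(c['img'],cv2.COLOR_RGB2GRAY);print('col320',g[130:200:1,320].tolist());print('col 270',g[130:160,285].tolist());print('row175',g[175,265:375].tolist())
# two-view fit of card & tote from fixed cameras
for n in('scene','side'):
    cc=cap(n,n+'6.png');hsv=cv2.cvtColor(cc['img'],cv2.COLOR_RGB2HSV)
    m=((hsv[...,2]>150)&(hsv[...,1]>20)&(hsv[...,0]<30)).astype(np.uint8)
    L=cv2.connectedComponentsWithStats(m);q=proj(cc,[.484,-.252,.006])
    for i in range(1,L[0]):
        if L[2][i,4]>60 and np.hypot(*(L[3][i]-q))<40: print(n,L[2][i],onz(cc,L[3][i],.006))
E
```

```text
card L,R [ 0.5091 -0.269 ] [ 0.4575 -0.2677]
bosses [ 0.5714 -0.2613] [ 0.3976 -0.2569]
wall corners outer/inner [ 0.6216 -0.3074] [ 0.3458 -0.2988] [ 0.6165 -0.2996] [ 0.3491 -0.2935]
col320 [175, 175, 175, 174, 174, 173, 173, 176, 141, 97, 140, 164, 161, 161, 158, 188, 207, 183, 158, 157, 208, 240, 242, 241, 238, 237, 240, 243, 242, 238, 235, 236, 238, 236, 245, 251, 252, 251, 251, 251, 251, 251, 250, 250, 249, 250, 251, 250, 250, 249, 250, 251, 252, 251, 250, 250, 251, 250, 250, 250, 250, 252, 204, 61, 75, 78, 79, 77, 75, 75]
col 270 [184, 181, 176, 173, 173, 172, 170, 169, 171, 142, 142, 163, 161, 161, 160, 160, 161, 160, 159, 161, 147, 133, 134, 134, 134, 135, 134, 134, 134, 135]
row175 [99, 99, 98, 95, 155, 159, 158, 161, 125, 83, 118, 136, 135, 135, 146, 146, 146, 146, 157, 157, 157, 157, 157, 158, 158, 159, 161, 93, 240, 253, 251, 252, 251, 251, 251, 250, 251, 252, 250, 249, 251, 251, 250, 250, 250, 250, 252, 252, 251, 250, 250, 251, 251, 251, 251, 250, 250, 252, 250, 249, 250, 250, 250, 250, 250, 251, 251, 251, 251, 252, 252, 251, 251, 250, 249, 249, 250, 251, 252, 251, 251, 253, 252, 170, 157, 159, 160, 158, 159, 162, 134, 100, 99, 100, 100, 99, 99, 99, 100, 100, 85, 44, 93, 157, 161, 160, 161, 125, 147, 150]
side [305 259  27  21 274] [ 0.4853 -0.2423  0.006 ]
```

Target casting centre is (0.4835, -0.258), from the bosses' mean y of -0.259 and the wall edges at -0.258. Now lowering to just above the walls.

Request:
send_rows --moves '[{"slide": [0.02,0.007,0.1],"turn": 0,"gripper": 0.15},{"slide": [0.045,0.007,0.25],"turn": 0,"gripper": 0.15},{"slide": [0.045,0.007,0.4],"turn": 0,"gripper": 0.15},{"slide": [0.045,0.007,0.52],"turn": 0,"gripper": 0.15},{"slide": [0.045,0.007,0.59],"turn": 0,"gripper": 0.15}]'

```text
time_s: 17.25
tcp_pos: [0.4821, -0.2586, 0.0574]
eef_rot: [179.9, 0.0, -91.5]
contact_force: [-0.4, -0.1, -1.9]
gripper_width: 0.0293
gripper_force: 25.0
```

Request:
send_rows --moves '[{"slide": [0,0,0],"turn": 0,"gripper": 0.15},{"slide": [0,0,0],"turn": 0,"gripper": 0.15},{"slide": [0,0,0],"turn": 0,"gripper": 0.15},{"slide": [0,0,0],"turn": 0,"gripper": 0.15},{"slide": [0,0,0],"turn": 0,"gripper": 0.15}]'

```text
time_s: 17.67
tcp_pos: [0.4841, -0.2589, 0.0606]
eef_rot: [-179.9, -0.0, -91.5]
contact_force: [-0.6, 0.2, -1.7]
gripper_width: 0.0299
gripper_force: 25.0
```

```bash
python3 - <<'E'
from h import *
np.set_printoptions(precision=4,suppress=True)
s=get_state();print(s['time_s'],s['tcp_pos'],s['eef_rot'],s['gripper_width'])
z=s['tcp_pos'][2]
a=cap('wrist','w7.png')['img'];b=cap('side');q=proj(b,[.4835,-.258,.05]).astype(int)
b=b['img'][q[1]-50:q[1]+50,q[0]-80:q[0]+80]
cv2.imwrite('pics/m7.png',np.vstack([cv2.resize(a,(480,300)),cv2.resize(b,(480,300),interpolation=cv2.INTER_CUBIC)])[:,:,::-1])
E
```

```text
17.6667 [ 0.4841 -0.2589  0.0606] [-179.8835   -0.0196  -91.4585] 0.02985807240502961
```

View pics/m7.png

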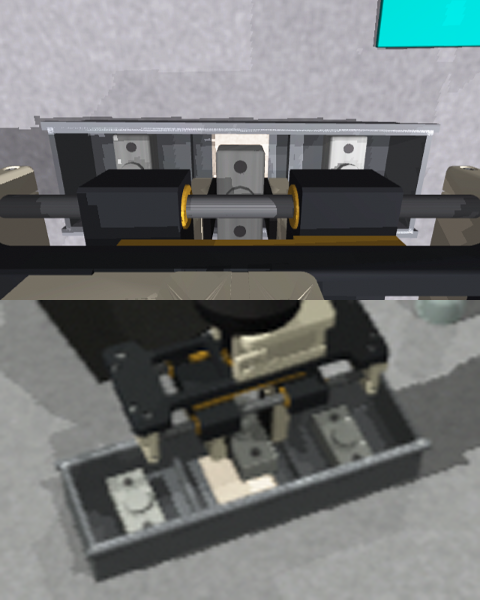

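Both views show the casting centred over the card, with its far end clear of the wall. In the wrist half the casting spans columns 218–264 and the card 215–268. Lowering gently.

Request:
send_rows --moves '[{"slide": [-0.005,0,0.06],"turn": 0,"gripper": 0.15},{"slide": [-0.005,0,0.12],"turn": 0,"gripper": 0.15},{"slide": [-0.005,0,0.18],"turn": 0,"gripper": 0.15},{"slide": [-0.005,0,0.24],"turn": 0,"gripper": 0.15},{"slide": [-0.005,0,0.28],"turn": 0,"gripper": 0.15}]'

```text
time_s: 18.18
tcp_pos: [0.4825, -0.2579, 0.0156]
eef_rot: [179.9, 0.0, -91.5]
contact_force: [0.1, -0.0, -2.4]
gripper_width: 0.0294
gripper_force: 25.0
```

Request:
send_rows --moves '[{"slide": [0,0,0.01],"turn": 0,"gripper": 0.15},{"slide": [0,0,0.02],"turn": 0,"gripper": 0.15},{"slide": [0,0,0.03],"turn": 0,"gripper": 0.15},{"slide": [0,0,0.035],"turn": 0,"gripper": 0.15},{"slide": [0,0,0.035],"turn": 0,"gripper": 0.15}]'

```text
time_s: 18.6
tcp_pos: [0.4835, -0.2581, 0.0124]
eef_rot: [-180.0, -0.0, -91.5]
contact_force: [0.7, 0.3, -2.1]
gripper_width: 0.0295
gripper_force: 25.0
```

Request:
send_rows --moves '[{"slide": [0,0,0.004],"turn": 0,"gripper": 0.15},{"slide": [0,0,0.008],"turn": 0,"gripper": 0.15},{"slide": [0,0,0.01],"turn": 0,"gripper": 0.15},{"slide": [0,0,0.01],"turn": 0,"gripper": 0.15},{"slide": [0,0,0.01],"turn": 0,"gripper": 0.15}]'

```text
time_s: 19.02
tcp_pos: [0.4836, -0.2581, 0.0114]
eef_rot: [-180.0, -0.0, -91.5]
contact_force: [-1.3, 1.5, 5.3]
gripper_width: 0.0294
gripper_force: 25.0
```

Touching the card. I'll release with a small opening and rise straight up.

Request:
send_rows --moves '[{"slide": [0,0,0],"turn": 0,"gripper": 0.38},{"slide": [0,0,0],"turn": 0,"gripper": 0.42},{"slide": [0,0,0],"turn": 0,"gripper": 0.45},{"slide": [0,0,0],"turn": 0,"gripper": 0.45},{"slide": [0,0,0],"turn": 0,"gripper": 0.45}]'

```text
time_s: 19.43
tcp_pos: [0.4834, -0.2581, 0.0107]
eef_rot: [-180.0, -0.0, -91.5]
contact_force: [0.2, 0.3, -0.4]
gripper_width: 0.0396
gripper_force: 0.0
```

Request:
send_rows --moves '[{"slide": [0,0,-0.06],"turn": 0,"gripper": 0.45},{"slide": [0,0,-0.2],"turn": 0,"gripper": 0.45},{"slide": [0,0,-0.4],"turn": 0,"gripper": 0.45},{"slide": [0,0,-0.7],"turn": 0,"gripper": 0.45},{"slide": [0,0,-1],"turn": 0,"gripper": 0.45}]'

```text
time_s: 19.85
tcp_pos: [0.4823, -0.2579, 0.1557]
eef_rot: [179.9, 0.0, -91.5]
contact_force: [1.3, -0.8, -0.3]
gripper_width: 0.0395
gripper_force: 0.0
```

Request:
send_rows --moves '[{"slide": [-0.25,0,0],"turn": 0,"gripper": 0.45},{"slide": [-0.45,0,0],"turn": 0,"gripper": 0.45},{"slide": [-0.5,0,0],"turn": 0,"gripper": 0.45},{"slide": [-0.5,0,0],"turn": 0,"gripper": 0.45},{"slide": [-0.5,0,0],"turn": 0,"gripper": 0.45}]'

```text
time_s: 20.27
tcp_pos: [0.4853, -0.1828, 0.1547]
eef_rot: [-180.0, -0.0, -91.4]
contact_force: [-0.1, -0.1, 0.3]
gripper_width: 0.0396
gripper_force: 0.0
```

```bash
python3 - <<'E'
from h import *
np.set_printoptions(precision=4,suppress=True)
s=get_state();print(s['time_s'],s['tcp_pos'],s['gripper_width'])
w=cap('wrist');b=cap('side')
print('pred boss px wrist',proj(w,[.4835,-.258,.031]), [proj(w,d['location']).round(1) for d in optics.look_for('wrist','casting')])
q=proj(b,[.4835,-.258,.02]).astype(int);print('side pred',proj(b,[.4835,-.258,.031])-q+[80,50],'x3')
b=b['img'][q[1]-50:q[1]+50,q[0]-80:q[0]+80]
cv2.imwrite('pics/m8.png',np.vstack([cv2.resize(w['img'],(480,300)),cv2.resize(b,(480,300),interpolation=cv2.INTER_CUBIC)])[:,:,::-1])
E
```

```text
20.2667 [ 0.4853 -0.1828  0.1547] 0.039642011222746215
pred boss px wrist [320.1338 108.0589] [array([320.1, 105.4])]
side pred [80.9834 47.9154] x3
```

View pics/m8.png

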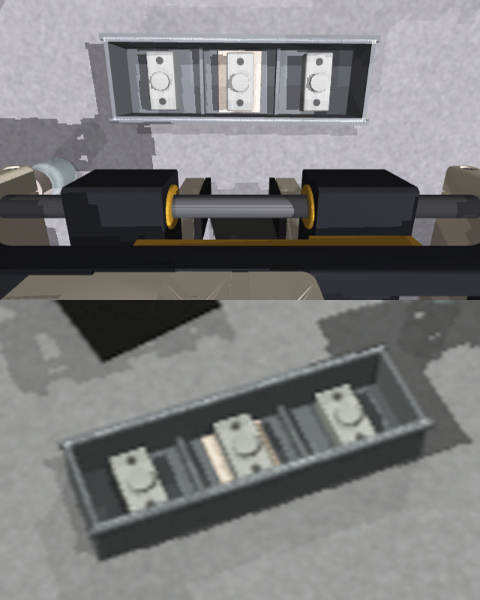

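The casting lies flat on the card with its boss up, boss at (240,82) in the wrist half and in line with the two others. The arm touches nothing, so I'm handing in.

```bash
python3 -c "
from plant import order
print(order.close_job())"
```

```text
the job is handed in; nothing more can be done
None
```

I handed the job in at about 20 s of the 64 s; no verdict came back. The last pictures show the casting lying flat, boss up, on the card in the tote's middle bay, with the two other castings apparently undisturbed. I let the pedal up early on but took no picture of it afterwards.

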